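Lay out the screwdriver kit and ring for collection

ROBOT

A 6-joint arm with a two-finger parallel gripper is mounted at the origin on the work surface. World frame = base frame: x ahead of the robot, y to its left, z up, the work surface at z = 0. Lengths are in m, angles in rad, forces in N, time in s.
With the tool pointing down it reaches from about 0.25 to 0.8 m from the base axis. Payload 8.5 kg.
Tool frame: the origin (TCP) lies midway between the tips of the shut fingers; the grasp point (between the pads) lies 19 mm behind it; z points along the fingers, y is the line along which they close (so a half turn about z gives the same grasp; the last joint's range is limited). The gripper opens to 85 mm and grips with 20 to 120 N. Pads are 22 mm wide; open, the fingers measure 114 mm over their backs; the gripper's body (76 mm by 85 mm) begins 54 mm behind the grasp point. The pads swing forward as they close: fully open they stand 13 mm farther back than shut.
Start: joints at [1.321, 0.238, -0.013, 1.319, 0, 1.571], TCP at [0.13, 0.509, 0.231] pointing down, gripper open.
Joint ranges: [-2.66, 2.66], [-1.03, 1.9], [-1.14, 1.46], [-1.82, 2.27], [-1.45, 1.34], [-3.14, 3.14]. Speed limits (rad/s): [2.22, 2.22, 2.79, 3.14, 3.14, 3.14].

INTERFACE

Orientations are given as a rotation vector (axis times angle).
In Python, from station import ctrl gives the robot as it stands.
- The arm moves only by the tool carry_out, never from a script. Its argument "motion" is a list of rows, each a list of 7 numbers: the turn, a rotation vector about the tool's x, y, z normalised to -1 to 1, where 1 is 90 degrees, then the shift along the tool's x, y, z normalised to -1 to 1, where 1 is 0.3 m, then the opening, from 0 (shut) to 1 (fully open). A call has 1 to 20 rows; each row shifts and turns the commanded pose from where the row before left it, along the tool's axes as they then stand; what a row does not reach is not made up. A row lasts 1/8 s, in which the tool goes at most 62.5 mm and 10.7 degrees, less where a joint would pass 70% of its speed; a pose out of reach is approached as far as the arm can. A call with a number of a shift or a turn outside -1 to 1 is refused whole. A call with a gripper value outside its range is refused whole. The fingers move at their own pace and stop on an object; "newtons" is the grip in N (left out, the last holds). Time passes only in rows, so rows that do not move let the fingers close. It gives the time, the measured TCP pose, the force, the opening and the grip force at its end, in the units of the state.
- ctrl.sense(): the state, without advancing time (a new reading comes with each control period).
- ctrl.get_image(name): name is "scene" or "top"; returns the picture (400x640x3 uint8, red, green, blue); there is no depth.
- ctrl.camera_model(name): a dict with "fx", "fy", "cx", "cy" (pixels), "R" (3x3) and "t" (3): a world point X has camera coordinates R X + t. Camera axes: x right, y down, z forward; pixel columns grow to the right and rows downward; lengths in m; the calibration is good to about 2 mm. A picture is of the moment at which its call begins. camera_model takes no time and is no camera call.
- ctrl.hand_in(): hands the job in; it is judged then, once.
The state is a dict: "t": time; "q": joint angles; "joint_vel": joint speeds; "joint_torque": joint torques, N m; "position": TCP position; "tool_rot": TCP orientation; "wrist_force": force on the tool from outside, world axes, zero at the start; "ft_torque": the same for the moment, N m; "gripper_width": finger opening in m; "grip_force": force on a finger pad.
Only numpy, scipy, OpenCV 4.12 (cv2) and the standard library are available. Lean on these libraries where they do the work, as an engineer would, in place of code of your own. Each camera call takes 0.05 s, during which the arm holds its last target. There are 200 camera calls.

TASK

Lay the three screwdrivers flat in the tray, each centred on the silhouette of its own colour and lined up with it, handle on the wide part and tip on the narrow part; set them down, do not drop them. Once all three are in place, press the desk bell's plunger down to its stop and let it spring back, to call for the kit. Leave the phone, the jar and the reel where they are.

Things in the scene. Friction and masses are not known exactly. Their poses are not given: they have to be found in the camera images.
- tray: Low open kit tray, fixed to the bench, 214 x 214 mm outside: blue rim 18 mm high and 5 mm thick, dark flat floor 5 mm above the bench. Origin: centre of its underside. The outlines run along its x axis.
- outline_red: Flat red screwdriver silhouette printed on the tray floor: wide part (handle) x = -60 to +20 mm, 24 mm wide; narrow part (shaft) x = +20 to +84 mm, 12 mm wide. The three lie side by side 60 mm apart, in any order. Origin: on the floor, 5 mm above the bench; x axis runs from handle to tip. The driver's origin belongs over this one, x axes the same way.
- outline_yellow: Flat yellow screwdriver silhouette printed on the tray floor: wide part (handle) x = -60 to +20 mm, 24 mm wide; narrow part (shaft) x = +20 to +84 mm, 12 mm wide. The three lie side by side 60 mm apart, in any order. Origin: on the floor, 5 mm above the bench; x axis runs from handle to tip. The driver's origin belongs over this one, x axes the same way.
- outline_green: Flat green screwdriver silhouette printed on the tray floor: wide part (handle) x = -60 to +20 mm, 24 mm wide; narrow part (shaft) x = +20 to +84 mm, 12 mm wide. The three lie side by side 60 mm apart, in any order. Origin: on the floor, 5 mm above the bench; x axis runs from handle to tip. The driver's origin belongs over this one, x axes the same way.
- driver_red: Loose precision screwdriver with a red handle, 45 g, lying flat. Square handle 16 x 16 mm, x = -53 to +17 mm, dark cap disc to x = -57 mm; steel shaft 5 mm thick to the tip at x = +83 mm. Origin: on its long axis, inside the handle close to the centre of mass, 8 mm above the surface it lies on. x axis points from handle to tip.
- driver_red_tip (a point): Tip of the red screwdriver's blade, on its long axis, 82 mm from the origin.
- driver_yellow: Loose precision screwdriver with a yellow handle, 45 g, lying flat. Square handle 16 x 16 mm, x = -53 to +17 mm, dark cap disc to x = -57 mm; steel shaft 5 mm thick to the tip at x = +83 mm. Origin: on its long axis, inside the handle close to the centre of mass, 8 mm above the surface it lies on. x axis points from handle to tip.
- driver_yellow_tip (a point): Tip of the yellow screwdriver's blade, on its long axis, 82 mm from the origin.
- driver_green: Loose precision screwdriver with a green handle, 45 g, lying flat. Square handle 16 x 16 mm, x = -53 to +17 mm, dark cap disc to x = -57 mm; steel shaft 5 mm thick to the tip at x = +83 mm. Origin: on its long axis, inside the handle close to the centre of mass, 8 mm above the surface it lies on. x axis points from handle to tip.
- driver_green_tip (a point): Tip of the green screwdriver's blade, on its long axis, 82 mm from the origin.
- bell: Steel desk bell fixed to the bench, dome 87 mm across at its black foot and 43 mm high. Origin: centre of its underside.
- bell_top (a point): Top centre of the bell's brass plunger head (20 mm across), 62 mm above the bench when up; the head's underside stands 11 mm above the dome.
- bell_plunger (a joint): Press depth of the bell's plunger: 0 when up, 0.007 m at its stop. It moves straight down against a spring that takes about 1.5 N at first and 4.5 N at the stop, and springs back when let go.
- phone: Bystander: phone lying flat, grey glass face and black edge, 74 x 152 x 8 mm. Origin: centre of its underside.
- flux_jar: Bystander: amber jar with a black cap, 40 mm across, 45 mm high. Origin: centre of its underside.
- solder_reel: Bystander: standing metal reel, 56 mm across, 44 mm high. Origin: centre of its underside.
Mind the look-alikes: they are no part of the job. There is more than one size of the driver_red; the one meant has the size given above.

How it is judged:
By the outcome, as a careful person would: the job done as asked, in the order asked, and still so for the second after the job is handed in, with the robot touching nothing.
It also fails if it takes over 72 s, if anything falls off the work surface, if the arm or the gripper's body presses on something with over 40 N, if the wrist force passes 120 N, or if a joint passes its speed limit or range.

## Working session

There is one attempt and no reset: what is moved stays moved. The work goes in short steps, Python scripts to look and compute and a tool call to move; the robot and the scene stay as the last step left them, time stands still between calls to the robot, and variables do not carry over. Pictures are saved under pics/ and viewed, at most 10 in all, crops included, and the job is handed in when it is done.

Besides the shell and the picture viewer there is one more tool, called after "Emit:" as name(argument=value, ...) on one line, values as JSON. carry_out: Moves the arm, as the interface text tells. Its arguments: {"type":"object","properties":{"motion":{"type":"array"},"newtons":{"type":"number"}},"required":["motion"]}

```bash
mkdir -p pics; python3 - <<'E'
from station import ctrl
import cv2
for n in("scene","top"):
    im=ctrl.get_image(n); cv2.imwrite(f"pics/{n}0.png",im[:,:,::-1])
    m=ctrl.camera_model(n); print(n,m)
print(ctrl.sense())
E
```

```text
scene {'fx': 392.50664833775113, 'fy': 392.50664833775113, 'cx': 313.4631519947841, 'cy': 194.3871436921172, 'R': array([[ 0.41249084,  0.91095604, -0.00322488],
       [ 0.54613041, -0.25012408, -0.79948704],
       [-0.72910416,  0.32801988, -0.60067469]]), 't': array([-0.17652913, -0.23078274,  1.34298425])}
top {'fx': 474.22688254200807, 'fy': 474.22688254200807, 'cx': 319.14337228067933, 'cy': 206.4005719335872, 'R': array([[ 0.01509527, -0.9998854 , -0.00115097],
       [-0.99027437, -0.01479093, -0.13833977],
       [ 0.13830689,  0.00322805, -0.99038416]]), 't': array([-0.06941267,  0.54320178,  1.06862651])}
{'t': 0.1, 'q': array([ 1.32095815e+00,  2.38759902e-01, -1.41996536e-02,  1.31917489e+00,
        5.14078250e-05,  1.57081651e+00]), 'joint_vel': array([-8.72689997e-04, -9.00940834e-04,  1.11865339e-03, -5.24642376e-04,
        2.83314057e-04, -3.35998719e-05]), 'joint_torque': array([-1.75718338e-03, -5.39719713e+01,  3.46999705e+01,  1.33821781e-02,
       -1.52913021e-04,  1.02762803e-05]), 'position': array([0.12969625, 0.50833858, 0.23070982]), 'tool_rot': array([-3.91429328e-01, -3.11689193e+00,  2.07533116e-03]), 'wrist_force': array([-0.79703141, -0.61247707,  0.17186088]), 'ft_torque': array([ 0.01719474, -0.03108775,  0.01803569]), 'grip_force': 0.0, 'gripper_width': 0.08565361065245151}
```

View pics/top0.png

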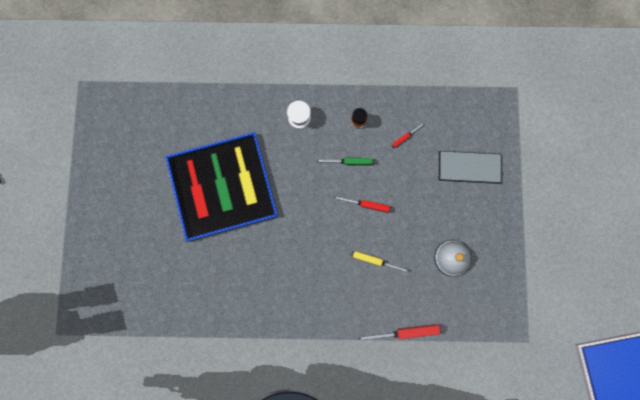

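View pics/scene0.png

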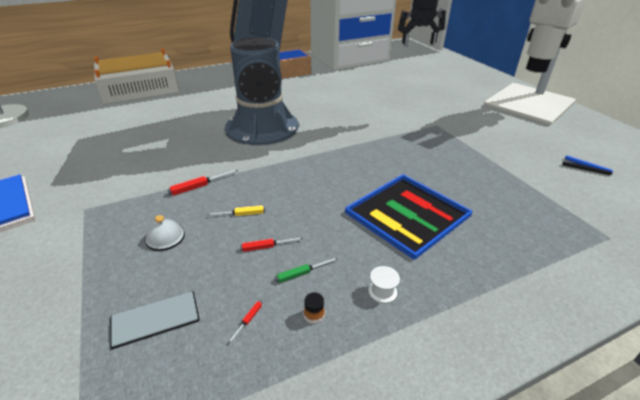

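The top view shows the tray at about (222,187), with outlines red, green, yellow from left to right and tips pointing up the image. The drivers are red (375,206), green (358,161) and yellow (368,258). The red items at (402,140) and (418,332) are look-alikes, smaller and larger. The bell plunger is at (460,257). Next I measure.

```bash
cat > h.py <<'E'
from station import ctrl
import cv2, numpy as np
M={n:ctrl.camera_model(n) for n in("scene","top")}
def cast(n,uv,z):
    m=M[n]; uv=np.atleast_2d(uv).astype(float)
    d=np.c_[(uv[:,0]-m["cx"])/m["fx"],(uv[:,1]-m["cy"])/m["fy"],np.ones(len(uv))]@m["R"]
    C=-m["R"].T@m["t"]
    return C+d*((z-C[2])/d[:,2])[:,None]
H={"red":[(0,6),(174,180)],"yellow":[(22,34)],"green":[(50,80)],"orange":[(8,21)]}
def blobs(n,im,col,zf=0.008,amin=20):
    hsv=cv2.cvtColor(im,cv2.COLOR_RGB2HSV); 
    mk=np.zeros(im.shape[:2],np.uint8)
    for a,b in H[col]: mk|=cv2.inRange(hsv,(a,110,45),(b,255,255))
    k,lab,st,c=cv2.connectedComponentsWithStats(mk)
    out=[]
    for i in range(1,k):
        if st[i,4]<amin: continue
        v,u=np.nonzero(lab==i); P=cast(n,np.c_[u,v],zf)[:,:2]
        mu=P.mean(0)
        if not(.2<mu[0]<.85 and abs(mu[1])<.5): continue
        w,V=np.linalg.eigh(np.cov((P-mu).T)); a=V[:,1]
        s=(P-mu)@a; b=(P-mu)@V[:,0]
        if (s**3).mean()<0: a=-a   # outlines: tail (tip) positive
        out.append((st[i,4],c[i].round(1),mu.round(4),round(np.degrees(np.arctan2(a[1],a[0])),1),round(np.ptp(s)*1e3),round(np.ptp(b)*1e3)))
    return out
E
python3 - <<'E'
from h import *
for n in M:
    im=ctrl.get_image(n)
    for c in H:
        for z in ((.005,.008) if c!="orange" else (.06,)):
            print(n,c,z)
            for o in blobs(n,im,c,z): print("  ",*o)
E
```

```text
scene red 0.005
   365 [188.4 185.2] [ 0.2507 -0.2909] 99.3 103 47
   438 [424.8 204.1] [0.583  0.2381] 16.5 152 35
   283 [257.6 244.7] [ 0.5481 -0.1914] 78.8 72 29
   176 [251.8 312.2] [ 0.7155 -0.2567] 128.4 52 15
scene red 0.008
   365 [188.4 185.2] [ 0.2552 -0.2911] 99.3 102 47
   438 [424.8 204.1] [0.5859 0.2353] 16.5 151 35
   283 [257.6 244.7] [ 0.5511 -0.1921] 78.8 72 29
   176 [251.8 312.2] [ 0.7178 -0.2571] 128.4 52 14
scene yellow 0.005
   236 [248.4 210.2] [ 0.422  -0.1746] 73.5 72 32
   511 [393.9 224.8] [0.6169 0.1227] 16.3 153 35
scene yellow 0.008
   236 [248.4 210.2] [ 0.4257 -0.1754] 73.5 72 32
   511 [393.9 224.8] [0.6197 0.1205] 16.3 152 34
scene green 0.005
   401 [409.6 214. ] [0.5995 0.1801] 16.4 149 30
   281 [293.2 272.7] [ 0.6576 -0.1498] 91.5 72 23
scene green 0.008
   401 [409.6 214. ] [0.6023 0.1776] 16.4 149 30
   281 [293.2 272.7] [ 0.6602 -0.1507] 91.5 72 23
scene orange 0.06
   40 [159.  218.3] [ 0.4344 -0.3769] 0.2 20 17
   132 [314.1 314. ] [ 0.8042 -0.169 ] 69.5 31 21
top red 0.005
   104 [401.1 139.5] [ 0.7173 -0.2594] -53.0 52 13
   650 [196.9 1
[... 223 characters left out ...]
.5798 0.2337] 16.7 150 31
   215 [374.6 205.7] [ 0.552  -0.1941] 78.4 73 17
   425 [418.1 331.4] [ 0.2603 -0.2941] -82.5 99 23
top yellow 0.005
   636 [245.1 178.5] [0.6146 0.1194] 16.7 150 31
   210 [367.6 258.1] [ 0.427  -0.1777] 73.9 72 17
top yellow 0.008
   636 [245.1 178.5] [0.614 0.119] 16.7 149 31
   210 [367.6 258.1] [ 0.4269 -0.1774] 73.9 72 17
top green 0.005
   571 [221.1 185.3] [0.5968 0.1767] 16.8 148 28
   198 [357.9 160.9] [ 0.6619 -0.1538] 90.6 71 15
top green 0.008
   571 [221.1 185.3] [0.5963 0.1761] 16.8 147 28
   198 [357.9 160.9] [ 0.6612 -0.1536] 90.6 70 15
top orange 0.06
   38 [356.8 123.2] [ 0.7393 -0.1467] 70.8 32 15
   44 [459.2 256.9] [ 0.4311 -0.3783] 79.1 16 15
```

```bash
cat > plan.py <<'E'
# python3 plan.py x y z psi_y_deg : turn and shift needed from here, normalised units (turn first, then shift in the turned axes)
import sys,numpy as np
from scipy.spatial.transform import Rotation as Ro
from station import ctrl
s=ctrl.sense(); R=Ro.from_rotvec(s["tool_rot"]).as_matrix()
psi=np.degrees(np.arctan2(R[1,1],R[0,1]))
print("t",round(s["t"],2),"p",s["position"].round(4),"psi",psi.round(2),"tilt",R[:,2].round(3),"q1,q6",s["q"][[0,5]].round(2),"w",round(s["gripper_width"],4),"F",s["wrist_force"].round(1),s["grip_force"])
for i in range(1,len(sys.argv),4):
    x,y,z,a=map(float,sys.argv[i:i+4])
    d=(a-psi+180)%360-180; c=np.radians(a)
    yy=np.array([np.cos(c),np.sin(c),0]); zz=np.array([0,0,-1.]); xx=np.cross(yy,zz)
    D=np.array([x,y,z])-s["position"]
    print("turn z",round(-d/90,4),"shift",(np.array([xx,yy,zz])@D/.3).round(4))
E
python3 plan.py .555 -.175 .12 168.4
```

```text
t 0.2 p [0.1297 0.5085 0.2309] psi 75.69 tilt [-0.    -0.001 -1.   ] q1,q6 [1.32 1.57] w 0.0854 F [-0.1 -0.1  0.1] 0.0
turn z -1.0301 shift [ 1.9466 -1.8468  0.3697]
```

Emit:
carry_out(motion=[[0,0,-0.103,0,0,0,0.5],[0,0,-0.103,0,0,0,0.5],[0,0,-0.103,0,0,0,0.5],[0,0,-0.103,0,0,0,0.5],[0,0,-0.103,0,0,0,0.5],[0,0,-0.103,0,0,0,0.5],[0,0,-0.103,0,0,0,0.5],[0,0,-0.103,0,0,0,0.5],[0,0,-0.103,0,0,0,0.5],[0,0,-0.103,0,0,0,0.5]], newtons=30)

```text
t: 1.45
position: [0.1297, 0.5085, 0.2311]
tool_rot: [1.992, -2.429, 0.0]
wrist_force: [0.9, -0.1, -0.3]
gripper_width: 0.043
grip_force: 0.0
```

```bash
python3 plan.py .555 -.175 .12 168.4
```

```text
t 1.45 p [0.1297 0.5085 0.2311] psi 168.69 tilt [-0.    -0.001 -1.   ] q1,q6 [ 1.32 -0.05] w 0.043 F [ 0.9 -0.1 -0.3] 0.0
turn z 0.0033 shift [ 1.9469 -1.8467  0.3703]
```

Emit:
carry_out(motion=[[0,0,0.0033,0.1082,-0.1026,0.0206,0.5],[0,0,0,0.1082,-0.1026,0.0206,0.5],[0,0,0,0.1082,-0.1026,0.0206,0.5],[0,0,0,0.1082,-0.1026,0.0206,0.5],[0,0,0,0.1082,-0.1026,0.0206,0.5],[0,0,0,0.1082,-0.1026,0.0206,0.5],[0,0,0,0.1082,-0.1026,0.0206,0.5],[0,0,0,0.1082,-0.1026,0.0206,0.5],[0,0,0,0.1082,-0.1026,0.0206,0.5],[0,0,0,0.1082,-0.1026,0.0206,0.5],[0,0,0,0.1082,-0.1026,0.0206,0.5],[0,0,0,0.1082,-0.1026,0.0206,0.5],[0,0,0,0.1082,-0.1026,0.0206,0.5],[0,0,0,0.1082,-0.1026,0.0206,0.5],[0,0,0,0.1082,-0.1026,0.0206,0.5],[0,0,0,0.1082,-0.1026,0.0206,0.5],[0,0,0,0.1082,-0.1026,0.0206,0.5],[0,0,0,0.1082,-0.1026,0.0206,0.5],[0,0,0,0,0,0,0.5]])

```text
t: 3.82
position: [0.5524, -0.1795, 0.1189]
tool_rot: [1.975, -2.442, -0.0]
wrist_force: [-0.4, -0.2, -0.1]
gripper_width: 0.0427
grip_force: 0.0
```

```bash
python3 plan.py .5552 -.1755 .005 168.5
```

```text
t 3.83 p [ 0.5524 -0.1795  0.1189] psi 167.94 tilt [-0.001 -0.    -1.   ] q1,q6 [-0.31 -1.67] w 0.0427 F [-0.4 -0.2 -0.1] 0.0
turn z -0.0063 shift [-0.0151 -0.0066  0.3796]
```

Emit:
carry_out(motion=[[0,0,-0.006,-0.015,-0.0066,0.08,0.5],[0,0,0,0,0,0.1,0.5],[0,0,0,0,0,0.08,0.5],[0,0,0,0,0,0.02,0.5],[0,0,0,0,0,0,0.5]])

```text
t: 4.45
position: [0.5543, -0.1729, 0.0364]
tool_rot: [1.991, -2.43, -0.0]
wrist_force: [0.6, 0.1, 0.3]
gripper_width: 0.0425
grip_force: 0.0
```

```bash
python3 plan.py .5552 -.1755 .005 168.5
```

```text
t 4.45 p [ 0.5543 -0.1729  0.0364] psi 168.65 tilt [-0.  0. -1.] q1,q6 [-0.3  -1.68] w 0.0425 F [0.6 0.1 0.3] 0.0
turn z 0.0017 shift [ 0.008  -0.0048  0.1046]
```

Emit:
carry_out(motion=[[0,0,0.0017,0.008,-0.0048,0.05,0.5],[0,0,0,0,0,0.04,0.5],[0,0,0,0,0,0.0146,0.5],[0,0,0,0,0,0,0.5],[0,0,0,0,0,0,0.5],[0,0,0,0,0,0,0.5]])

```text
t: 5.2
position: [0.5556, -0.176, 0.0051]
tool_rot: [-1.987, 2.433, -0.001]
wrist_force: [0.3, -0.7, -0.6]
gripper_width: 0.0426
grip_force: 0.0
```

```bash
python3 plan.py .5552 -.1755 .005 168.5
```

```text
t 5.2 p [ 0.5556 -0.176   0.0051] psi 168.48 tilt [ 0.001 -0.    -1.   ] q1,q6 [-0.31 -1.68] w 0.0426 F [ 0.3 -0.7 -0.6] 0.0
turn z -0.0003 shift [-0.0014  0.0015  0.0002]
```

Good. Close, then lift to z≈0.12.

Emit:
carry_out(motion=[[0,0,0,0,0,0,0.1],[0,0,0,0,0,0,0],[0,0,0,0,0,0,0],[0,0,0,0,0,0,0],[0,0,0,0,0,0,0],[0,0,0,0,0,-0.05,0],[0,0,0,0,0,-0.1,0],[0,0,0,0,0,-0.1,0],[0,0,0,0,0,-0.1,0],[0,0,0,0,0,-0.03,0],[0,0,0,0,0,0,0]])

```text
t: 6.58
position: [0.5554, -0.1759, 0.1189]
tool_rot: [-1.987, 2.433, -0.001]
wrist_force: [-0.4, 0.3, -1.0]
gripper_width: 0.0156
grip_force: 30.5
```

```bash
python3 plan.py .5811 .2361 .12 106.7
python3 - <<'E'
from h import *
cv2.imwrite("pics/s1.png",ctrl.get_image("scene")[100:330,120:420,::-1])
E
```

```text
t 6.58 p [ 0.5554 -0.1759  0.1189] psi 168.48 tilt [ 0.001 -0.    -1.   ] q1,q6 [-0.31 -1.68] w 0.0156 F [-0.4  0.3 -1. ] 30.532888770103455
turn z 0.6864 shift [-0.4768  1.2909 -0.0036]
```

View pics/s1.png

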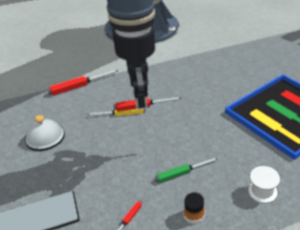

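The red driver is held level, at about (135,103) in the crop. I turn it and carry it to the tray.

Emit:
carry_out(motion=[[0,0,0.098,0,0,0,0],[0,0,0.098,0,0,0,0],[0,0,0.098,0,0,0,0],[0,0,0.098,0,0,0,0],[0,0,0.098,0,0,0,0],[0,0,0.098,0,0,0,0],[0,0,0.098,0,0,0,0],[0,0,0,-0.048,0.129,0,0],[0,0,0,-0.048,0.129,0,0],[0,0,0,-0.048,0.129,0,0],[0,0,0,-0.048,0.129,0,0],[0,0,0,-0.048,0.129,0,0],[0,0,0,-0.048,0.129,0,0],[0,0,0,-0.048,0.129,0,0],[0,0,0,-0.048,0.129,0,0],[0,0,0,-0.048,0.129,0,0],[0,0,0,-0.048,0.129,0,0],[0,0,0,0,0,0.1,0],[0,0,0,0,0,0.1,0],[0,0,0,0,0,0,0]])

```text
t: 9.12
position: [0.5792, 0.2353, 0.0551]
tool_rot: [0.457, -3.101, 0.003]
wrist_force: [0.0, -0.2, 0.1]
gripper_width: 0.0152
grip_force: 30.5
```

Emit:
carry_out(motion=[[0,0,0,0,0,0,0],[0,0,0,0,0,0,0],[0,0,0,0,0,0,0]])

```text
t: 9.5
position: [0.5823, 0.2362, 0.0597]
tool_rot: [-0.457, 3.107, 0.0]
wrist_force: [0.6, -0.4, -1.3]
gripper_width: 0.0151
grip_force: 30.5
```

```bash
python3 plan.py .5811 .2361 .0105 106.7
```

```text
t 9.5 p [0.5823 0.2362 0.0597] psi 106.72 tilt [ 0.001  0.001 -1.   ] q1,q6 [0.39 0.09] w 0.0151 F [ 0.6 -0.4 -1.3] 30.520609617233276
turn z 0.0002 shift [0.0041 0.0008 0.164 ]
```

Emit:
carry_out(motion=[[0,0,0,0.004,0.0008,0.08,0],[0,0,0,0,0,0.05,0],[0,0,0,0,0,0.02,0],[0,0,0,0,0,0.01,0],[0,0,0,0,0,0.004,0],[0,0,0,0,0,0,0],[0,0,0,0,0,0,0],[0,0,0,0,0,0,0]])

```text
t: 10.5
position: [0.5809, 0.2362, 0.0101]
tool_rot: [-0.457, 3.107, 0.0]
wrist_force: [-1.3, 0.0, 5.2]
gripper_width: 0.0149
grip_force: 31.2
```

```bash
python3 plan.py .5811 .2361 .0100 106.7
```

```text
t 10.5 p [0.5809 0.2362 0.0101] psi 106.74 tilt [ 0.001  0.    -1.   ] q1,q6 [0.39 0.09] w 0.0149 F [-1.3  0.   5.2] 31.22539758682251
turn z 0.0004 shift [-0.0007 -0.0004  0.0002]
```

Resting on the floor (5 N). Open and lift.

Emit:
carry_out(motion=[[0,0,0,0,0,0,0.3],[0,0,0,0,0,0,0.35],[0,0,0,0,0,0,0.35],[0,0,0,0,0,-0.03,0.35],[0,0,0,0,0,-0.1,0.35],[0,0,0,0,0,-0.12,0.35],[0,0,0,0,0,-0.1,0.4],[0,0,0,0,0,0,0.5]])

```text
t: 11.5
position: [0.5821, 0.2367, 0.1177]
tool_rot: [-0.457, 3.103, 0.002]
wrist_force: [-0.7, 0.3, 0.3]
gripper_width: 0.0427
grip_force: 0.0
```

```bash
python3 plan.py .6604 -.1342 .11 181
```

```text
t 11.5 p [0.5821 0.2367 0.1177] psi 106.74 tilt [ 0.005  0.002 -1.   ] q1,q6 [0.39 0.09] w 0.0427 F [-0.7  0.3  0.3] 0.0
turn z -0.8251 shift [ 1.2407 -0.2394  0.0256]
```

Emit:
carry_out(motion=[[0,0,-0.103,0,0,0,0.5],[0,0,-0.103,0,0,0,0.5],[0,0,-0.103,0,0,0,0.5],[0,0,-0.103,0,0,0,0.5],[0,0,-0.103,0,0,0,0.5],[0,0,-0.103,0,0,0,0.5],[0,0,-0.103,0,0,0,0.5],[0,0,-0.103,0,0,0,0.5],[0,0,0,0.124,-0.024,0,0.5],[0,0,0,0.124,-0.024,0,0.5],[0,0,0,0.124,-0.024,0,0.5],[0,0,0,0.124,-0.024,0,0.5],[0,0,0,0.124,-0.024,0,0.5],[0,0,0,0.124,-0.024,0,0.5],[0,0,0,0.124,-0.024,0,0.5],[0,0,0,0.124,-0.024,0,0.5],[0,0,0,0.124,-0.024,0,0.5],[0,0,0,0.124,-0.024,0,0.5],[0,0,0,0,0,0.1,0.5],[0,0,0,0,0,0.1,0.5]])

```text
t: 14.0
position: [0.658, -0.1355, 0.0531]
tool_rot: [2.237, -2.205, -0.001]
wrist_force: [-0.4, -0.7, -0.6]
gripper_width: 0.0426
grip_force: 0.0
```

Emit:
carry_out(motion=[[0,0,0,0,0,0,0.5],[0,0,0,0,0,0,0.5],[0,0,0,0,0,0,0.5]])

```text
t: 14.38
position: [0.6592, -0.1348, 0.056]
tool_rot: [-2.238, 2.203, -0.003]
wrist_force: [-0.3, 0.3, -0.3]
gripper_width: 0.0424
grip_force: 0.0
```

```bash
python3 plan.py .6604 -.1342 .005 181
python3 - <<'E'
from h import *
im=ctrl.get_image("top"); cv2.imwrite("pics/t2.png",cv2.resize(im[120:250,150:300,::-1],None,fx=4,fy=4,interpolation=cv2.INTER_CUBIC))
E
```

```text
t 14.38 p [ 0.6592 -0.1348  0.056 ] psi -179.09 tilt [ 0.002 -0.001 -1.   ] q1,q6 [-0.2  -1.79] w 0.0424 F [-0.3  0.3 -0.3] 0.0
turn z -0.001 shift [-0.0018 -0.004   0.1699]
```

View pics/t2.png

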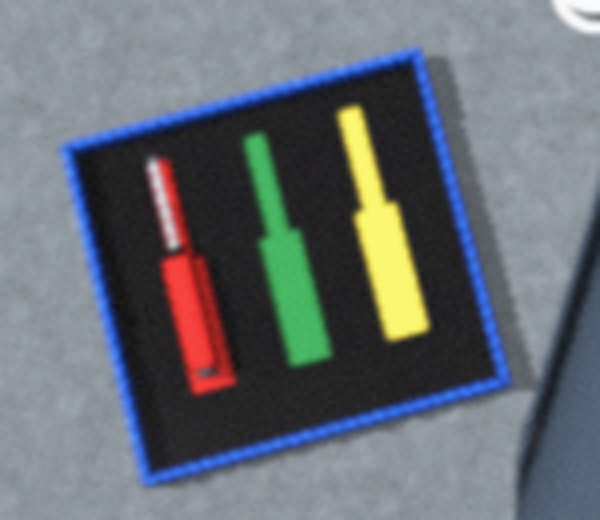

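The red driver lies on its outline, with its shaft at crop (150–178, 160–250) and sitting slightly to the left. Some of that is parallax, so I quantify it at the shaft height.

```bash
cat > chk.py <<'E'
# pose of placed drivers in their outline frames (mm), from both views. Outline frames from the first look (same camera)
from h import *
import sys
O={"top":{"red":(.5803,.2345),"green":(.5968,.1767),"yellow":(.6146,.1194)},
   "scene":{"red":(.583,.2381),"green":(.5995,.1801),"yellow":(.6169,.1227)}}
a=np.radians(16.7); ex=np.array([np.cos(a),np.sin(a)]); ey=np.array([-ex[1],ex[0]])
for n in M:
    im=ctrl.get_image(n); hsv=cv2.cvtColor(im,cv2.COLOR_RGB2HSV)
    sh=cv2.inRange(hsv,(0,0,110),(180,110,255)); v,u=np.nonzero(sh)
    P=cast(n,np.c_[u,v],.0135)[:,:2]
    for c in sys.argv[1:]:
        L=(P-np.array(O[n][c])+.0006*ex)@np.c_[ex,ey]*1e3
        s=L[(L[:,0]>18)&(L[:,0]<92)&(abs(L[:,1])<12)]
        if len(s)<8: print(n,c,"few",len(s)); continue
        k=np.polyfit(s[:,0],s[:,1],1)
        print(n,c,"N",len(s),"x",s[:,0].min().round(1),s[:,0].max().round(1),"y at 50:",np.polyval(k,50).round(1),"at 0:",np.polyval(k,0).round(1),"yaw",np.degrees(k[0]).round(1))
E
python3 chk.py red
```

```text
scene red N 61 x 21.2 76.5 y at 50: 0.9 at 0: 0.8 yaw 0.0
top red N 77 x 25.7 80.5 y at 50: 1.5 at 0: 1.0 yaw 0.6
```

Red is within about 1 mm and 0.5°. Now grasp green.

Emit:
carry_out(motion=[[0,0,0,-0.002,-0.004,0.08,0.5],[0,0,0,0,0,0.06,0.5],[0,0,0,0,0,0.03,0.5],[0,0,0,0,0,0,0.5],[0,0,0,0,0,0,0.5],[0,0,0,0,0,0,0.5]])

```text
t: 15.28
position: [0.66, -0.1343, 0.0042]
tool_rot: [-2.238, 2.204, -0.002]
wrist_force: [0.2, 0.6, 1.0]
gripper_width: 0.0426
grip_force: 0.0
```

```bash
python3 plan.py .6604 -.1342 .005 181
```

```text
t 15.28 p [ 0.66   -0.1343  0.0042] psi -179.1 tilt [ 0.001 -0.    -1.   ] q1,q6 [-0.2  -1.79] w 0.0426 F [0.2 0.6 1. ] 0.0
turn z -0.0011 shift [-0.0002 -0.0013 -0.0026]
```

Emit:
carry_out(motion=[[0,0,0,0,0,-0.0026,0.1],[0,0,0,0,0,0,0],[0,0,0,0,0,0,0],[0,0,0,0,0,0,0],[0,0,0,0,0,0,0],[0,0,0,0,0,-0.05,0],[0,0,0,0,0,-0.1,0],[0,0,0,0,0,-0.1,0],[0,0,0,0,0,-0.1,0],[0,0,0,0,0,-0.03,0],[0,0,0,0,0,0,0]])

```text
t: 16.65
position: [0.6597, -0.1342, 0.1185]
tool_rot: [-2.239, 2.204, -0.001]
wrist_force: [-0.8, -0.3, -0.5]
gripper_width: 0.0152
grip_force: 30.3
```

```bash
python3 plan.py .5989 .1778 .12 106.7
```

```text
t 16.65 p [ 0.6597 -0.1342  0.1185] psi -179.1 tilt [ 0.001 -0.    -1.   ] q1,q6 [-0.2  -1.79] w 0.0152 F [-0.8 -0.3 -0.5] 30.287704467773438
turn z 0.8244 shift [-0.1048  1.0542 -0.0049]
```

Emit:
carry_out(motion=[[0,0,0.103,0,0,0,0],[0,0,0.103,0,0,0,0],[0,0,0.103,0,0,0,0],[0,0,0.103,0,0,0,0],[0,0,0.103,0,0,0,0],[0,0,0.103,0,0,0,0],[0,0,0.103,0,0,0,0],[0,0,0.103,0,0,0,0],[0,0,0,-0.013,0.132,0,0],[0,0,0,-0.013,0.132,0,0],[0,0,0,-0.013,0.132,0,0],[0,0,0,-0.013,0.132,0,0],[0,0,0,-0.013,0.132,0,0],[0,0,0,-0.013,0.132,0,0],[0,0,0,-0.013,0.132,0,0],[0,0,0,-0.013,0.132,0,0],[0,0,0,0,0,0.1,0],[0,0,0,0,0,0.1,0],[0,0,0,0,0,0,0],[0,0,0,0,0,0,0]])

```text
t: 19.15
position: [0.5982, 0.1781, 0.0584]
tool_rot: [0.457, -3.108, 0.0]
wrist_force: [-0.0, 0.0, 0.4]
gripper_width: 0.0153
grip_force: 30.3
```

Emit:
carry_out(motion=[[0,0,0,0,0,0,0],[0,0,0,0,0,0,0],[0,0,0,0,0,0,0]])

```text
t: 19.52
position: [0.5985, 0.1782, 0.0588]
tool_rot: [-0.457, 3.107, 0.0]
wrist_force: [0.2, 0.5, 0.3]
gripper_width: 0.0154
grip_force: 30.3
```

```bash
python3 plan.py .5989 .1778 .0103 106.7
```

```text
t 19.52 p [0.5985 0.1782 0.0588] psi 106.73 tilt [ 0.001  0.    -1.   ] q1,q6 [ 0.29 -0.  ] w 0.0154 F [0.2 0.5 0.3] 30.272880792617798
turn z 0.0003 shift [-0.0009 -0.0017  0.1618]
```

Emit:
carry_out(motion=[[0,0,0,-0.001,-0.0017,0.08,0],[0,0,0,0,0,0.05,0],[0,0,0,0,0,0.02,0],[0,0,0,0,0,0.008,0],[0,0,0,0,0,0.004,0],[0,0,0,0,0,0,0],[0,0,0,0,0,0,0],[0,0,0,0,0,0,0]])

```text
t: 20.52
position: [0.5988, 0.1778, 0.0099]
tool_rot: [-0.457, 3.108, -0.0]
wrist_force: [0.7, 0.3, 1.0]
gripper_width: 0.0152
grip_force: 30.4
```

```bash
python3 plan.py .5989 .1778 .0100 106.7
```

```text
t 20.52 p [0.5988 0.1778 0.0099] psi 106.74 tilt [ 0.  0. -1.] q1,q6 [ 0.29 -0.  ] w 0.0152 F [0.7 0.3 1. ] 30.428722500801086
turn z 0.0004 shift [-0.0003 -0.0003 -0.0002]
```

Emit:
carry_out(motion=[[0,0,0,0,0,0.0015,0],[0,0,0,0,0,0,0],[0,0,0,0,0,0,0.3],[0,0,0,0,0,0,0.35],[0,0,0,0,0,0,0.35],[0,0,0,0,0,-0.03,0.35],[0,0,0,0,0,-0.1,0.35],[0,0,0,0,0,-0.12,0.35],[0,0,0,0,0,-0.1,0.4],[0,0,0,0,0,0,0.5]])

```text
t: 21.78
position: [0.6003, 0.1783, 0.1174]
tool_rot: [-0.456, 3.103, 0.001]
wrist_force: [0.2, -0.3, -0.7]
gripper_width: 0.0427
grip_force: 0.0
```

```bash
python3 plan.py .4213 -.1937 .11 163.8
```

```text
t 21.77 p [0.6003 0.1783 0.1174] psi 106.74 tilt [ 0.005  0.001 -1.   ] q1,q6 [ 0.29 -0.  ] w 0.0427 F [ 0.2 -0.3 -0.7] 0.0
turn z -0.634 shift [1.3572 0.2269 0.0247]
```

Emit:
carry_out(motion=[[0,0,0.105,0,0,0,0.5],[0,0,0.105,0,0,0,0.5],[0,0,0.105,0,0,0,0.5],[0,0,0.105,0,0,0,0.5],[0,0,0.105,0,0,0,0.5],[0,0,0.105,0,0,0,0.5],[0,0,0.105,0,0,0,0.5],[0,0,0.105,0,0,0,0.5],[0,0,0.105,0,0,0,0.5],[0,0,0.105,0,0,0,0.5],[0,0,0.105,0,0,0,0.5],[0,0,0.105,0,0,0,0.5],[0,0,0.105,0,0,0,0.5],[0,0,0,0,0,0,0.5]])

```text
t: 23.52
position: [0.5982, 0.1777, 0.1135]
tool_rot: [-2.51, -1.889, 0.002]
wrist_force: [-0.1, -0.3, -0.8]
gripper_width: 0.0424
grip_force: 0.0
```

```bash
python3 plan.py .4213 -.1937 .06 -16.2
```

```text
t 23.52 p [0.5982 0.1777 0.1135] psi -16.05 tilt [-0.001 -0.    -1.   ] q1,q6 [0.29 2.14] w 0.0424 F [-0.1 -0.3 -0.8] 0.0
turn z 0.0017 shift [-1.3534 -0.2209  0.1785]
```

Emit:
carry_out(motion=[[0,0,0.0017,-0.123,-0.02,0,0.5],[0,0,0,-0.123,-0.02,0,0.5],[0,0,0,-0.123,-0.02,0,0.5],[0,0,0,-0.123,-0.02,0,0.5],[0,0,0,-0.123,-0.02,0,0.5],[0,0,0,-0.123,-0.02,0,0.5],[0,0,0,-0.123,-0.02,0,0.5],[0,0,0,-0.123,-0.02,0,0.5],[0,0,0,-0.123,-0.02,0,0.5],[0,0,0,-0.123,-0.02,0,0.5],[0,0,0,-0.123,-0.02,0,0.5],[0,0,0,0,0,0.1,0.5],[0,0,0,0,0,0.08,0.5],[0,0,0,0,0,0,0.5],[0,0,0,0,0,0,0.5],[0,0,0,0,0,0,0.5]])

```text
t: 25.52
position: [0.4224, -0.1936, 0.0612]
tool_rot: [2.511, 1.885, 0.001]
wrist_force: [0.0, 1.1, 0.2]
gripper_width: 0.0431
grip_force: 0.0
```

```bash
python3 plan.py .4213 -.1937 .005 -16.2; python3 chk.py red green
```

```text
t 25.52 p [ 0.4224 -0.1936  0.0612] psi -16.2 tilt [ 0.001 -0.001 -1.   ] q1,q6 [-0.43  1.42] w 0.0431 F [0.  1.1 0.2] 0.0
turn z 0.0 shift [-0.0014 -0.0033  0.1873]
scene red N 60 x 21.2 76.5 y at 50: 0.8 at 0: 0.7 yaw 0.1
scene green N 72 x 21.3 79.0 y at 50: -0.5 at 0: 0.2 yaw -0.8
top red N 68 x 25.7 80.5 y at 50: 1.2 at 0: 0.8 yaw 0.5
top green N 83 x 26.7 79.3 y at 50: 0.3 at 0: -0.1 yaw 0.5
```

Emit:
carry_out(motion=[[0,0,0,-0.0014,-0.0033,0.09,0.5],[0,0,0,0,0,0.06,0.5],[0,0,0,0,0,0.036,0.5],[0,0,0,0,0,0,0.5],[0,0,0,0,0,0,0.5],[0,0,0,0,0,0,0.5]])

```text
t: 26.38
position: [0.4211, -0.1938, 0.0051]
tool_rot: [2.512, 1.884, 0.001]
wrist_force: [-0.0, -0.8, 1.0]
gripper_width: 0.0426
grip_force: 0.0
```

```bash
python3 plan.py .4213 -.1937 .005 -16.2
```

```text
t 26.38 p [ 0.4211 -0.1938  0.0051] psi -16.26 tilt [ 0.001 -0.001 -1.   ] q1,q6 [-0.43  1.42] w 0.0426 F [-0.  -0.8  1. ] 0.0
turn z -0.0007 shift [0.0004 0.0006 0.0002]
```

Emit:
carry_out(motion=[[0,0,0,0,0,0,0.1],[0,0,0,0,0,0,0],[0,0,0,0,0,0,0],[0,0,0,0,0,0,0],[0,0,0,0,0,0,0],[0,0,0,0,0,-0.05,0],[0,0,0,0,0,-0.1,0],[0,0,0,0,0,-0.1,0],[0,0,0,0,0,-0.1,0],[0,0,0,0,0,-0.03,0],[0,0,0,0,0,0,0]])

```text
t: 27.75
position: [0.4207, -0.1936, 0.1184]
tool_rot: [2.513, 1.885, 0.0]
wrist_force: [0.5, 0.4, -0.5]
gripper_width: 0.015
grip_force: 30.3
```

```bash
python3 plan.py .6165 .1205 .12 106.7
```

```text
t 27.75 p [ 0.4207 -0.1936  0.1184] psi -16.26 tilt [ 0. -0. -1.] q1,q6 [-0.43  1.42] w 0.015 F [ 0.5  0.4 -0.5] 30.29369831085205
turn z -1.3663 shift [-0.9259  0.8152 -0.0055]
```

Emit:
carry_out(motion=[[0,0,-0.105,0,0,0,0],[0,0,-0.105,0,0,0,0],[0,0,-0.105,0,0,0,0],[0,0,-0.105,0,0,0,0],[0,0,-0.105,0,0,0,0],[0,0,-0.105,0,0,0,0],[0,0,-0.105,0,0,0,0],[0,0,-0.105,0,0,0,0],[0,0,-0.105,0,0,0,0],[0,0,-0.105,0,0,0,0],[0,0,-0.105,0,0,0,0],[0,0,-0.105,0,0,0,0],[0,0,-0.105,0,0,0,0]])

```text
t: 29.38
position: [0.4198, -0.1932, 0.1169]
tool_rot: [0.461, -3.105, -0.002]
wrist_force: [0.6, -1.2, -0.8]
gripper_width: 0.0154
grip_force: 30.3
```

Emit:
carry_out(motion=[[0,0,0,-0.103,0.0906,0,0],[0,0,0,-0.103,0.0906,0,0],[0,0,0,-0.103,0.0906,0,0],[0,0,0,-0.103,0.0906,0,0],[0,0,0,-0.103,0.0906,0,0],[0,0,0,-0.103,0.0906,0,0],[0,0,0,-0.103,0.0906,0,0],[0,0,0,-0.103,0.0906,0,0],[0,0,0,-0.103,0.0906,0,0],[0,0,0,0,0,0.1,0],[0,0,0,0,0,0.1,0],[0,0,0,0,0,0,0],[0,0,0,0,0,0,0],[0,0,0,0,0,0,0]])

```text
t: 31.12
position: [0.6181, 0.1203, 0.0596]
tool_rot: [-0.452, 3.107, 0.0]
wrist_force: [0.1, -0.1, -0.6]
gripper_width: 0.015
grip_force: 30.3
```

```bash
python3 plan.py .6165 .1205 .0100 106.7
```

```text
t 31.12 p [0.6181 0.1203 0.0596] psi 106.57 tilt [ 0.002  0.    -1.   ] q1,q6 [ 0.19 -0.1 ] w 0.015 F [ 0.1 -0.1 -0.6] 30.28833568096161
turn z -0.0015 shift [0.0048 0.0022 0.1653]
```

Emit:
carry_out(motion=[[0,0,-0.0015,0.0048,0.0022,0.08,0],[0,0,0,0,0,0.05,0],[0,0,0,0,0,0.02,0],[0,0,0,0,0,0.011,0],[0,0,0,0,0,0.004,0],[0,0,0,0,0,0,0],[0,0,0,0,0,0,0],[0,0,0,0,0,0,0]])

```text
t: 32.12
position: [0.616, 0.1205, 0.0099]
tool_rot: [-0.457, 3.107, -0.0]
wrist_force: [-2.2, -1.7, 6.6]
gripper_width: 0.0152
grip_force: 31.0
```

```bash
python3 plan.py .6165 .1205 .0100 106.7
```

```text
t 32.12 p [0.616  0.1205 0.0099] psi 106.72 tilt [ 0.001  0.    -1.   ] q1,q6 [ 0.19 -0.1 ] w 0.0152 F [-2.2 -1.7  6.6] 31.022061109542847
turn z 0.0002 shift [-0.0016 -0.0005 -0.0003]
```

Emit:
carry_out(motion=[[0,0,0,0,0,0,0.3],[0,0,0,0,0,0,0.35],[0,0,0,0,0,0,0.35],[0,0,0,0,0,-0.03,0.35],[0,0,0,0,0,-0.1,0.35],[0,0,0,0,0,-0.12,0.35],[0,0,0,0,0,-0.1,0.3],[0,0,0,0,0,0,0.3],[0,0,0,0,0,0,0.1],[0,0,0,0,0,0,0]])

```text
t: 33.38
position: [0.6151, 0.1204, 0.1128]
tool_rot: [0.456, -3.106, 0.0]
wrist_force: [0.1, 1.2, 0.1]
gripper_width: 0.0002
grip_force: 0.0
```

```bash
python3 plan.py .4328 -.3776 .10 106.7
```

```text
t 33.38 p [0.6151 0.1204 0.1128] psi 106.72 tilt [-0.002 -0.    -1.   ] q1,q6 [ 0.19 -0.1 ] w 0.0002 F [0.1 1.2 0.1] 0.0
turn z 0.0002 shift [ 1.0589 -1.4153  0.0427]
```

Emit:
carry_out(motion=[[0,0,0,0.0756,-0.1011,0,0],[0,0,0,0.0756,-0.1011,0,0],[0,0,0,0.0756,-0.1011,0,0],[0,0,0,0.0756,-0.1011,0,0],[0,0,0,0.0756,-0.1011,0,0],[0,0,0,0.0756,-0.1011,0,0],[0,0,0,0.0756,-0.1011,0,0],[0,0,0,0.0756,-0.1011,0,0],[0,0,0,0.0756,-0.1011,0,0],[0,0,0,0.0756,-0.1011,0,0],[0,0,0,0.0756,-0.1011,0,0],[0,0,0,0.0756,-0.1011,0,0],[0,0,0,0.0756,-0.1011,0,0],[0,0,0,0.0756,-0.1011,0,0],[0,0,0,0,0,0.03,0],[0,0,0,0,0,0,0],[0,0,0,0,0,0,0],[0,0,0,0,0,0,0]])

```text
t: 35.62
position: [0.4343, -0.3768, 0.1051]
tool_rot: [-0.459, 3.108, -0.0]
wrist_force: [-0.3, -0.4, -0.0]
gripper_width: 0.0003
grip_force: 0.0
```

```bash
python3 plan.py .4328 -.3776 .068 106.7; python3 chk.py red green yellow; python3 - <<'E'
from h import *
t=ctrl.get_image("top")[120:250,150:300,::-1]; s=ctrl.get_image("scene")[160:290,90:240,::-1]
cv2.imwrite("pics/c3.png",cv2.resize(np.vstack([t,s]),None,fx=2.3,fy=2.3,interpolation=cv2.INTER_CUBIC))
E
```

```text
t 35.62 p [ 0.4343 -0.3768  0.1051] psi 106.79 tilt [ 0. -0. -1.] q1,q6 [-0.71 -1.01] w 0.0003 F [-0.3 -0.4 -0. ] 0.0
turn z 0.001 shift [ 0.0054 -0.0012  0.1238]
scene red N 61 x 21.2 76.5 y at 50: 0.9 at 0: 0.8 yaw 0.0
scene green N 73 x 21.3 79.0 y at 50: -0.6 at 0: -0.3 yaw -0.3
scene yellow N 63 x 19.5 78.4 y at 50: -0.2 at 0: 0.2 yaw -0.5
top red N 69 x 25.7 80.5 y at 50: 1.2 at 0: 0.7 yaw 0.5
top green N 82 x 27.4 79.3 y at 50: 0.3 at 0: 0.3 yaw 0.1
top yellow N 69 x 22.9 79.7 y at 50: -0.5 at 0: -0.4 yaw -0.1
```

View pics/c3.png

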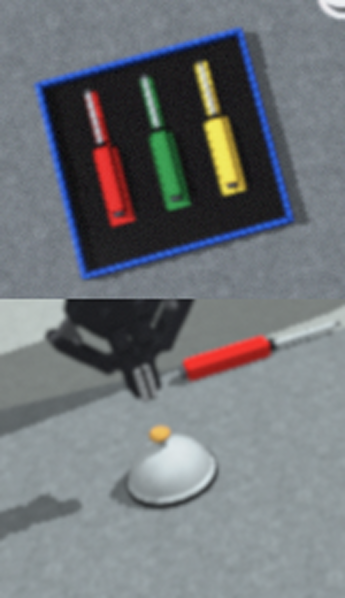

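All three drivers lie on their outlines to within about 1 mm, and the shut fingers are above the plunger. Lowering onto the bell.

Emit:
carry_out(motion=[[0,0,0,0.0054,-0.0012,0.06,0],[0,0,0,0,0,0.05,0],[0,0,0,0,0,0.0138,0],[0,0,0,0,0,0,0],[0,0,0,0,0,0.015,0],[0,0,0,0,0,0.015,0],[0,0,0,0,0,0.0085,0],[0,0,0,0,0,0,0],[0,0,0,0,0,0,0]])

```text
t: 36.95
position: [0.4327, -0.3786, 0.0567]
tool_rot: [-0.457, 3.108, -0.001]
wrist_force: [1.1, -1.1, 4.5]
gripper_width: 0.0002
grip_force: 1.8
```

```bash
python3 plan.py .4328 -.3776 .0545 106.7
```

```text
t 36.95 p [ 0.4327 -0.3786  0.0567] psi 106.72 tilt [ 0.001 -0.001 -1.   ] q1,q6 [-0.72 -1.01] w 0.0002 F [ 1.1 -1.1  4.5] 1.824032757538654
turn z 0.0002 shift [-0.0012  0.0032  0.0072]
```

Spring force as expected at about 5 mm. Continue to the stop in small steps.

Emit:
carry_out(motion=[[0,0,0,0,0,0.004,0],[0,0,0,0,0,0.003,0],[0,0,0,0,0,0,0],[0,0,0,0,0,0,0]])

```text
t: 37.45
position: [0.4327, -0.3786, 0.055]
tool_rot: [-0.457, 3.107, -0.002]
wrist_force: [0.5, 0.4, 10.4]
gripper_width: 0.0002
grip_force: 5.1
```

Emit:
carry_out(motion=[[0,0,0,0,0,0.003,0],[0,0,0,0,0,0,0],[0,0,0,0,0,0,0]])

```text
t: 37.83
position: [0.4328, -0.3787, 0.0548]
tool_rot: [-0.457, 3.107, -0.003]
wrist_force: [-2.0, 1.6, 18.0]
gripper_width: 0.0001
grip_force: 8.8
```

At the stop: 18 N and no further travel. Rise and check.

Emit:
carry_out(motion=[[0,0,0,0,0,-0.02,0],[0,0,0,0,0,-0.05,0],[0,0,0,0,0,-0.1,0],[0,0,0,0,0,-0.1,0],[0,0,0,0,0,-0.05,0],[0,0,0,0,0,0,0],[0,0,0,0,0,0,0],[0,0,0,0,0,0,0]])

```text
t: 38.83
position: [0.4319, -0.3779, 0.1481]
tool_rot: [0.457, -3.107, -0.002]
wrist_force: [0.6, -0.1, -0.1]
gripper_width: -0.0
grip_force: 0.0
```

```bash
python3 plan.py; python3 chk.py red green yellow; python3 - <<'E'
from h import *
print(*blobs("scene",ctrl.get_image("scene"),"orange",.06))
print(ctrl.hand_in())
E
```

```text
t 38.83 p [ 0.4319 -0.3779  0.1481] psi 106.72 tilt [-0.002  0.001 -1.   ] q1,q6 [-0.72 -1.01] w -0.0 F [ 0.6 -0.1 -0.1] 0.0
scene red N 61 x 21.2 76.5 y at 50: 0.9 at 0: 0.8 yaw 0.0
scene green N 73 x 21.3 79.0 y at 50: -0.6 at 0: -0.3 yaw -0.3
scene yellow N 63 x 19.5 78.4 y at 50: -0.2 at 0: 0.2 yaw -0.5
top red N 68 x 25.7 80.5 y at 50: 1.1 at 0: 0.9 yaw 0.3
top green N 83 x 27.4 79.3 y at 50: 0.3 at 0: 0.3 yaw -0.0
top yellow N 69 x 22.9 79.7 y at 50: -0.5 at 0: -0.4 yaw -0.1
(np.int32(40), array([159. , 218.3]), array([ 0.4344, -0.3769]), np.float64(0.2), 20, 17) (np.int32(134), array([314., 314.]), array([ 0.804, -0.169]), np.float64(69.0), 31, 21)
the job is handed in; nothing more can be done
None
```

The job is handed in at about 39 s of the 72 s allowed: all three screwdrivers are set down on their own outlines (about 1 mm sideways and 0.5° off by camera), and the bell was then pressed to its stop and sprang back.

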